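# Open the double-latched lid of a biscuit crumb mill

## Task

Open up the crumb mill for cleaning: undo the wing latch on its lid, raise the lid a little until the safety catch stops it, then feel along under the left half of the lid's front edge for the catch's finger tab, push the tab aside to the left and raise the lid past the hook to well over halfway up, where it stays by itself. Be gentle with the catch: do not force the lid up against it or ram the tab against its stop. Leave the bowl, the tub and the scraper where they are.

Things in the scene. Friction and masses are not known exactly. Their poses are not given: they have to be found in the camera images.
- mill: Bench-top biscuit crumb mill, stainless, 360 wide (y), 260 deep (x), 155 tall, fixed to the bench. Origin: on the bench under the middle; x points to its back, -x (front) to the robot, y to its left. The plinth (top 94 high) reaches forward to x = -130; the hopper front is at x = -85. The lid's front overhangs the plinth.
- lid (a joint): Lid angle, rad, 0 shut, grows as the front edge rises, 1.25 at most. Aluminium cover 340 wide (y), 200 deep, 5 thick, hinged along y at mill x = 70, z = 155. The stiff hinge keeps it where it is left; about 1 to 5 N at the front edge moves it. Unlatched, the safety catch stops it at about 0.11 rad; the hook has passed its keeper above about 0.17 rad.
- lid_lip (a point): Middle of the lid's front edge, on the underside of its 6 mm rolled hem at the foot of the 30 mm deep front skirt; shut it is at mill x = -128.5, y = 0, z = 125, 31 above the plinth (about 53 at the catch's stop). Moves with the lid; y along the edge, to the left; x back. The edge runs 167 to either side. From the middle to the left end the space under it is clear but for the tab.
- latch (a joint): Angle of the wing latch, rad: 0 fast, grows turning anticlockwise seen from above, stop at 1.45. Above about 1.2 its cam is clear of its keeper and the lid can rise. Stiff, about 0.12 N m, stays where left. Starts between 0 and 0.15.
- latch_grip (a point): Point to grip on the wing latch: black bar 46 long, 12 thick, 30 high (top 37 above the lid), standing on the lid's top near the front edge in the middle. The point is 24 above the lid's top, on the vertical turning axis. Its x runs along the bar (front to back at angle 0), y across its 12 mm thickness; it moves and turns with the latch and lid.
- catch (a point): Middle of the stretch along which the safety catch's steel finger tab is clamped: on the lid, 80 left of the front edge's middle, 14 behind and 12 below the hem. Tab: within 35 to either side of here, 12 wide (y), 22 deep, from 2 to 22 below the hem. Sprung: slides 2 left with 1 to the front; free after 11 to the left, stop at 16. 5 N starts it, 12 N at the stop; bends over 25 N sideways, 35 N lift.
- bowl: Steel bowl, 150 across, 65 high, left of the mill; bystander. Origin under its middle.
- tub: White round tub with screw lid, 84 across, 110 high, right of the mill; bystander. Origin under its middle.
- scraper: Dough scraper lying flat, blade 90 by 130, round wooden handle 23 thick, in front and to the right of the mill; bystander. Origin at its underside.

How it is judged (in metres and radians):
On the way, in this order (a step that is already met when the one before it is completed fails the run):
1. the wing latch is turned clear while the lid is still down (value of joint latch above 1.2 rad and value of joint lid below 0.05 rad), for 0.1 s.
2. the lid is raised a little and stands at its safety catch (value of joint lid between 0.06 and 0.15 rad), for 0.2 s.
At the end, for the whole second after the job is handed in: The lid stands open by itself, at rest, raised by more than 45 degrees (0.785 rad) from shut (value of joint lid above 0.785 rad and velocity of joint lid between -0.05 and 0.05 rad/s); the robot touches nothing.
It fails at once if the catch is pushed with more than 25 N (contact force between any of the fingers, the arm and catch above 25 N).
It fails at once if the lid is forced up against the catch with more than 35 N (contact force between catch and mill above 35 N).
It fails at once if the bowl is moved by more than 20 mm (distance of bowl from where it was at the start of the episode above 0.02 m).
It fails at once if the tub is moved by more than 20 mm (distance of tub from where it was at the start of the episode above 0.02 m).
It fails at once if the scraper is moved by more than 20 mm (distance of scraper from where it was at the start of the episode above 0.02 m).
It also fails if it takes over 69 s, if anything falls off the work surface, if the arm or the gripper's body presses on something with over 40 N, if the wrist force passes 120 N, or if a joint passes its speed limit or range.

## Robot

A 6-joint arm with a two-finger parallel gripper is mounted at the origin on the work surface. World frame = base frame: x ahead of the robot, y to its left, z up, the work surface at z = 0. Lengths are in mm, angles in rad, forces in N, time in s.
With the tool pointing down it reaches from about 400 to 825 mm from the base axis. Payload 7 kg.
Tool frame: the origin (TCP) lies at the very end of the fingers, on their centre line; the grasp point (between the pads) lies 19 mm behind it; z points along the fingers, y is the direction in which the jaws open and shut (so a half turn about z gives the same grasp; the last joint's range is limited). The gripper opens to 88 mm and grips with 3 to 60 N. Pads are 19 mm wide; open, the fingers measure 130 mm over their backs; the gripper's body (78 mm by 193 mm) begins 47 mm behind the grasp point.
Start: joints at [1.619, 0.359, 0.012, 0, -1.224, -0.288], TCP at [160.329, 655.66, 226.561] pointing down, gripper open.
Joint ranges: [-3.07, 3.07], [-1.43, 2.12], [-1.02, 1.25], [-3.03, 1.67], [-3.05, -0], [-3.03, 3.03]. Speed limits (rad/s): [2.39, 2.39, 3.01, 3.14, 3.14, 3.14].

## Interface

Orientations are given as a unit quaternion [x, y, z, w].
In Python, from plant import bot gives the robot as it stands. Calls block until the motion is done:
- bot.move_ptp(position, orientation): joint-space move of the TCP to a pose.
- bot.line_to(position, velocity=150, ori=None): straight line of the TCP; ori=None keeps the orientation; velocity is the mean speed in mm/s.
- bot.move_joints(angles): joint-space move.
- bot.move_gripper(opening, force=None): finger opening in mm; force is the grip in N (None keeps the last); returns when the fingers have stopped.
- bot.pause(seconds).
- bot.solve_ik(position, orientation): joint angles nearest the present ones, or None.
- bot.read_state(): the state.
- bot.camera(name): name is "scene" or "top"; returns the picture (384x512x3 uint8, red, green, blue); there is no depth.
- bot.get_calibration(name): a dict with "fx", "fy", "cx", "cy" (pixels), "distortion" ([k1, k2, p1, p2, k3] as OpenCV has them; the pictures are not rectified), "view" (4x4, takes a point from world to camera coordinates). Camera axes: x right, y up, looking along -z (the intrinsics and any distortion apply to the point x, -y, -z); pixel columns grow to the right and rows downward; lengths in mm; the calibration is good to about 2 mm. A picture is of the moment at which its call begins. get_calibration takes no time and is no camera call.
A pose or a line that the arm cannot do raises bot.Unreachable and nothing moves.
- bot.close_job(): hands the job in, once; it reports no verdict.
The state is a dict: "t": time; "joint_pos": joint angles; "qvel": joint speeds; "tau": joint torques, N m; "tcp_pos": TCP position; "eef_rot": TCP orientation; "contact_force": force on the tool from outside, world axes, zero at the start; "moment": the same for the moment, N m; "width": finger opening in mm.
Only numpy, scipy, OpenCV 4.12 (cv2) and the standard library are available. Lean on these libraries where they do the work, as an engineer would, in place of code of your own. Each camera call takes 0.05 s, during which the arm holds its last target. There are 200 camera calls.

## Working session

There is one attempt and no reset: what is moved stays moved. The work goes in short steps, each a Python script; the robot and the scene stay as the last script left them, time stands still between calls to the robot, and variables do not carry over. Pictures are saved under pics/ and viewed, about 8 in all and at most 12, crops included, and the job is handed in when it is done.

```bash
ls; mkdir -p pics; python3 - <<'E'
from plant import bot
import cv2,numpy as np
for n in("scene","top"):
    im=bot.camera(n); cv2.imwrite(f"pics/{n}0.png",cv2.cvtColor(im,cv2.COLOR_RGB2BGR))
    c=bot.get_calibration(n); print({k:np.round(v,3).tolist() for k,v in c.items()})
a=cv2.imread("pics/scene0.png");b=cv2.imread("pics/top0.png")
s=bot.read_state(); print(s)
E
```

```text
pics
{'fx': 390.002, 'fy': 390.002, 'cx': 255.379, 'cy': 192.812, 'distortion': [0.03, 0.0, 0.0, 0.0, 0.0], 'view': [[0.823, 0.568, -0.003, -518.786], [-0.416, 0.607, 0.677, 152.145], [0.387, -0.556, 0.736, -1461.752], [0.0, 0.0, 0.0, 1.0]]}
{'fx': 401.964, 'fy': 401.964, 'cx': 255.899, 'cy': 186.516, 'distortion': [0.03, 0.0, 0.0, 0.0, 0.0], 'view': [[0.013, -1.0, 0.002, 17.515], [0.986, 0.013, 0.163, -648.345], [-0.163, 0.0, 0.987, -1076.065], [0.0, 0.0, 0.0, 1.0]]}
{'t': 0.1, 'joint_pos': array([ 1.61910804e+00,  3.59320649e-01,  1.11307965e-02, -2.99967963e-04,
       -1.22413138e+00, -2.88085459e-01]), 'qvel': array([-0.00060539, -0.00242033,  0.00216127,  0.0005576 , -0.00027543,
       -0.00035708]), 'tau': array([-1.45647824e-03, -5.84163558e+01,  2.93750256e+01,  7.01550275e+00,
        1.01607552e-02, -4.89055708e-05]), 'tcp_pos': array([160.2372019 , 655.23259714, 225.70588943]), 'eef_rot': array([ 9.92815765e-01, -1.19650556e-01, -1.13927785e-05,  7.75302009e-04]), 'contact_force': array([ 0.20172292, -0.04271526, -0.00826123]), 'moment': array([-0.0290561 ,  0.0364894 , -0.02201983]), 'width': 87.84318466151088}
```

View pics/scene0.png

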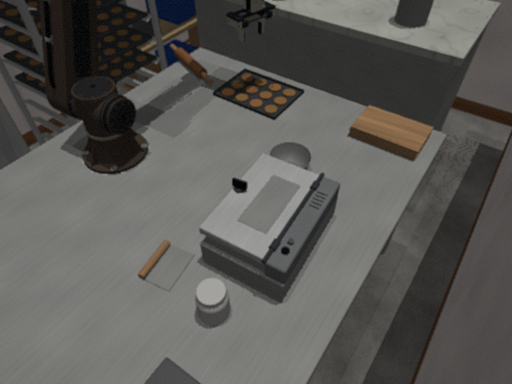

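View pics/top0.png

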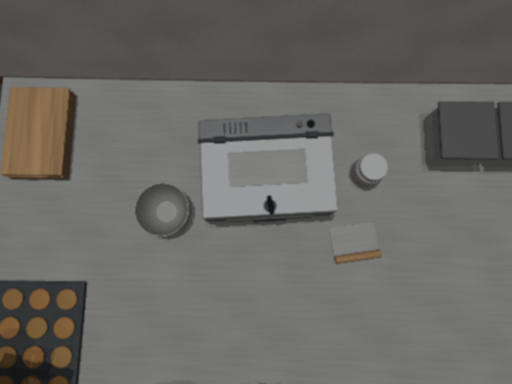

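```bash
cat > h.py <<'E'
from plant import bot
import cv2,numpy as np
from scipy.spatial.transform import Rotation as R
def ray(n,uv):
    c=bot.get_calibration(n);K=np.array([[c["fx"],0,c["cx"]],[0,c["fy"],c["cy"]],[0,0,1]])
    p=cv2.undistortPoints(np.array(uv,float).reshape(-1,1,2),K,np.array(c["distortion"]))[:,0]
    V=np.array(c["view"]);d=np.c_[p[:,0],-p[:,1],-np.ones(len(p))]@V[:3,:3]
    return -V[:3,:3].T@V[:3,3],d
def onz(n,uv,z):
    o,d=ray(n,uv);return o+d*((z-o[2])/d[:,2])[:,None]
def proj(n,P):
    c=bot.get_calibration(n);V=np.array(c["view"]);q=np.atleast_2d(P)@V[:3,:3].T+V[:3,3];q=q*[1,-1,-1]
    K=np.array([[c["fx"],0,c["cx"]],[0,c["fy"],c["cy"]],[0,0,1]])
    return cv2.projectPoints(q,np.zeros(3),np.zeros(3),K,np.array(c["distortion"]))[0][:,0]
E
python3 - <<'E'
from h import *
a=cv2.imread("pics/top0.png");h=cv2.cvtColor(a,cv2.COLOR_BGR2HSV)
roi=np.zeros(a.shape[:2],np.uint8);roi[125:230,190:345]=1
print(a[160,215],a[214,240],a[218,240],a[170,260],a[230,260],a[205,270])
m=((h[...,2]>130)*roi).astype(np.uint8)*255
m=cv2.morphologyEx(m,cv2.MORPH_CLOSE,np.ones((9,9)))
cs,_=cv2.findContours(m,0,2);c=max(cs,key=cv2.contourArea);q=cv2.boxPoints(cv2.minAreaRect(c));print(q)
P=onz("top",q,158);print(P.round(1),np.linalg.norm(P-np.roll(P,1,0),axis=1))
k=((h[...,2]<45)*roi).astype(np.uint8);k[:190]=0;k[219:]=0;n,l,s,ce=cv2.connectedComponentsWithStats(k);print(s,ce)
c1=cv2.resize(a[120:240,190:345],None,fx=5,fy=5,interpolation=2);cv2.imwrite("pics/c1.png",cv2.convertScaleAbs(c1,alpha=1.3))
E
```

```text
[154 152 150] [152 150 149] [59 60 60] [125 128 127] [114 117 116] [24 23 24]
[[199.10336 143.26234]
 [333.14725 136.0814 ]
 [337.09543 209.7806 ]
 [203.05154 216.96153]]
[[ 742.3  174.3  158. ]
 [ 766.1 -173.   158. ]
 [ 574.  -179.4  158. ]
 [ 551.5  157.6  158. ]] [191.50940569 348.11074609 192.17140831 337.76298237]
[[     0      0    512    384 196528]
 [   267    197      7     18     80]] [[255.49407718 191.49441301]
 [270.05       205.225     ]]
```

View pics/c1.png

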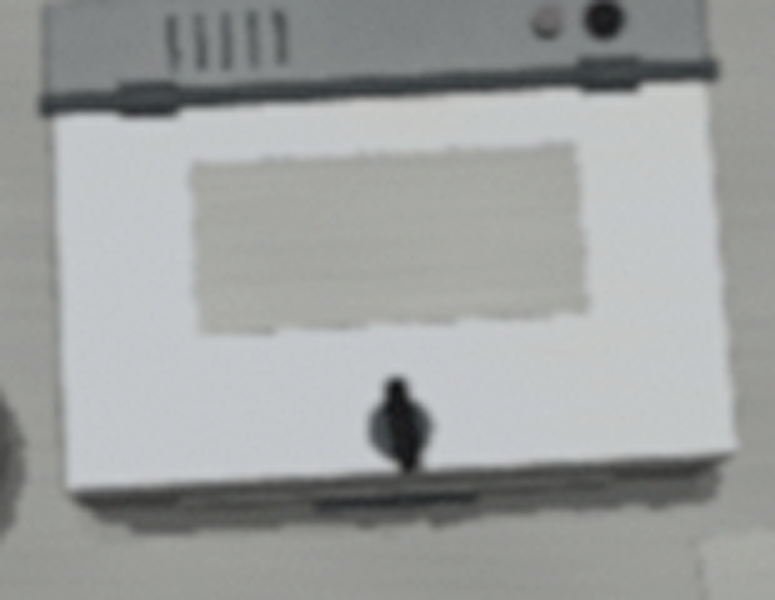

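```bash
python3 - <<'E'
from h import *
q=(np.array([[68,488],[737,455],[55,113],[707,80]])+.5)/5-.5+[190,120]
P=onz("top",q,160);print(P.round(1))
fl,fr,bl,br=P; yv=(fl-fr);print("w",np.linalg.norm(yv),"depth",np.linalg.norm((bl+br-fl-fr)/2))
yv/=np.linalg.norm(yv);xv=np.array([yv[1],-yv[0],0]);yaw=np.arctan2(xv[1],xv[0]);print("yaw",yaw)
O=(fl+fr)/2+130*xv;O[2]=0;print("origin",O)
b=(np.array([[397,380],[408,470],[395,425],[415,425]])+.5)/5-.5+[190,120]
B=onz("top",b,195);print(B, np.linalg.norm(B[0]-B[1]),np.arctan2(*(B[0]-B[1])[1::-1]),(B[0]+B[1])/2)
# check in scene: project corners
M=lambda p:O+p[0]*xv+p[1]*yv+np.array([0,0,p[2]])
pts=np.array([M(p) for p in [(-130,170,160),(-130,-170,160),(70,170,160),(70,-170,160),(-130,180,94),(-130,-180,94)]]+list((B[:1]+B[1:2])/2))
uv=proj("scene",pts);a=cv2.imread("pics/scene0.png")
x0,y0=190,140;c=cv2.resize(a[140:290,190:350],None,fx=4,fy=4,interpolation=2)
for u in uv:cv2.circle(c,tuple(int(t) for t in ((u-[x0,y0])*4)),4,(0,0,255),1)
cv2.imwrite("pics/c2.png",cv2.convertScaleAbs(c,alpha=1.3))
E
```

```text
[[ 550.7  156.9  160. ]
 [ 571.7 -178.7  160. ]
 [ 744.6  170.2  160. ]
 [ 766.7 -167.1  160. ]]
w 336.324849748643 depth 194.8297777723514
yaw 0.06240240658482382
origin [690.96983722  -2.79432171   0.        ]
[[602.53226393  -6.43427558 195.        ]
 [558.52837134 -12.08907739 195.        ]
 [580.39986143  -5.62209794 195.        ]
 [580.52677213 -15.35716459 195.        ]] 44.36574518812061 0.12780639389147352 [580.53031763  -9.26167649 195.        ]
```

View pics/c2.png

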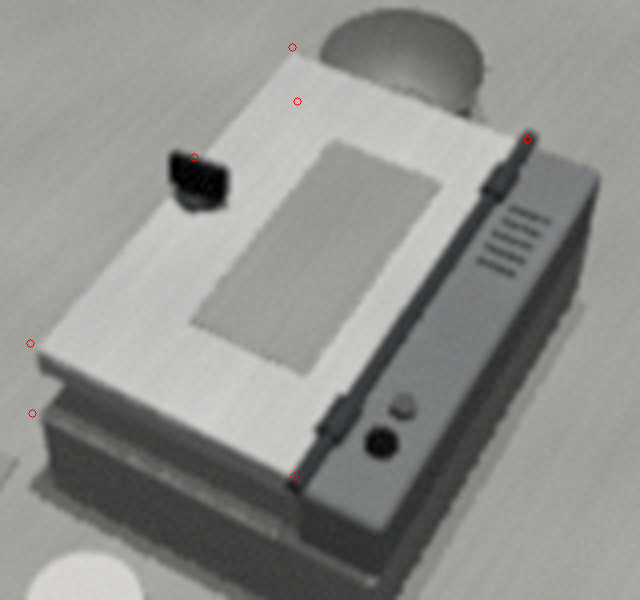

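```bash
python3 - <<'E'
from h import *
def tri(a,b):
    o1,d1=ray("top",[a]);o2,d2=ray("scene",[b]);d1=d1[0]/np.linalg.norm(d1);d2=d2[0]/np.linalg.norm(d2)
    t=np.linalg.lstsq(np.c_[d1,-d2],o2-o1,rcond=None)[0];p,q=o1+t[0]*d1,o2+t[1]*d2;return ((p+q)/2).round(1),np.linalg.norm(p-q).round(1)
T=lambda x,y:((x+.5)/5-.5+190,(y+.5)/5-.5+120)
S=lambda x,y:((x+.5)/4-.5+190,(y+.5)/4-.5+140)
print("fl",tri(T(68,488),S(293,54)));print("fr",tri(T(737,455),S(40,352)))
print("bar near",tri(T(408,470),S(172,153)),"far",tri(T(397,380),S(228,173)))
E
```

```text
fl (array([551. , 157.4, 155.9]), np.float64(0.3))
fr (array([ 573.8, -179.1,  152.3]), np.float64(3.4))
bar near (array([559.7, -11.5, 191. ]), np.float64(2.1)) far (array([603.9,  -5.8, 191.6]), np.float64(2.3))
```

```bash
cat >> h.py <<'E'
YAW=0.065;O=np.array([692,-2.6,0.]);RM=R.from_euler('z',YAW)
def M(p):return O+RM.apply(p)
def hem(th,y=0):
    c,s=np.cos(th),np.sin(th);return np.array([70-198.5*c-30*s,y,155+198.5*s-30*c])
def qf(tilt,sgn=1):  # tool forward along mill x, tilted down; y lateral
    z=np.array([np.cos(tilt),0,-np.sin(tilt)]);y=np.array([0,sgn,0.]);x=np.cross(y,z)
    return (RM*R.from_matrix(np.c_[x,y,z])).as_quat()
def qd(psi):return (R.from_euler('z',psi)*R.from_euler('x',np.pi)).as_quat()
def F():return (RM.inv().apply(bot.read_state()["contact_force"])).round(1)
E
python3 - <<'E'
from h import *
for t in(0,.2,.4,.6,.8):
  for s in(1,-1):
    out=[]
    for p in [hem(.09,14)+[-60,0,-14],hem(.09,14)+[18,0,-14],hem(.09,95)+[18,0,-14],hem(.5,90)+[18,0,-12],hem(.9,90)+[18,0,-12],hem(.95,70)+[-80,0,-12]]:
        q=bot.solve_ik(M(p),qf(t,s));out.append(None if q is None else np.round(q,2).tolist())
    print(t,s,[o is not None for o in out],out[1],out[4])
for ps in(.128,.128+np.pi,.128-np.pi):
    print(ps,[np.round(q,2).tolist() if (q:=bot.solve_ik([581.5,-9,z],qd(ps+a))) is not None else None for z,a in((260,0),(163,0),(163,1.38))])
E
```

```text
0 1 [False, True, False, False, False, False] [-0.73, 1.22, -1.0, -2.24, -2.01, 2.06] None
0 -1 [False, True, False, False, False, False] [-0.73, 1.22, -1.0, -2.24, -2.01, -1.08] None
0.2 1 [False, False, False, False, True, True] None [-0.4, 0.07, -0.89, -2.51, -0.84, 1.22]
0.2 -1 [False, False, False, False, True, True] None [-0.4, 0.07, -0.89, -2.51, -0.84, -1.92]
0.4 1 [False, True, False, True, True, False] [-0.67, 0.37, -0.96, -2.31, -0.99, 1.37] [-0.13, -0.09, -0.6, -2.09, -0.2, 0.6]
0.4 -1 [False, True, False, True, True, False] [-0.67, 0.37, -0.96, -2.31, -0.99, -1.77] [-0.13, -0.09, -0.6, -2.09, -0.2, -2.54]
0.6 1 [True, True, True, False, False, False] [-0.35, 0.1, -0.7, -1.99, -0.38, 0.69] None
0.6 -1 [True, True, True, False, False, False] [-0.35, 0.1, -0.7, -1.99, -0.38, -2.45] None
0.8 1 [False, False, False, False, False, False] None None
0.8 -1 [False, False, False, False, False, False] None None
0.128 [[0.32, 0.19, -0.15, 0.0, -1.24, 1.38], [0.32, 0.26, -0.29, 0.0, -1.03, 1.38], [0.32, 0.26, -0.29, 0.0, -1.03, 2.76]]
3.2695926535897932 [[0.32, 0.19, -0.15, -0.0, -1.24, -1.76], [0.32, 0.26, -0.29, -0.0, -1.03, -1.76], [0.32, 0.26, -0.29, 0.0, -1.03, -0.38]]
-3.013592653589793 [[0.32, 0.19, -0.15, -0.0, -1.24, -1.76], [0.32, 0.26, -0.29, -0.0, -1.03, -1.76], [0.32, 0.26, -0.29, 0.0, -1.03, -0.38]]
```

```bash
python3 - <<'E'
from h import *
ps=.128+np.pi;C=np.array([581.5,-9,163.])
bot.move_ptp(C+[0,0,90],qd(ps))
bot.move_gripper(50)
bot.line_to(C,120);print(F(),bot.read_state()["tcp_pos"])
bot.move_gripper(5,25);s=bot.read_state();print(s["width"],F(),s["moment"].round(2))
for a in(.35,.7,1.05,1.36):
    bot.line_to(C,40,qd(ps+a)) if 0 else bot.move_ptp(C,qd(ps+a))
    s=bot.read_state();print(a,s["t"],F(),s["moment"].round(2),s["width"])
cv2.imwrite("pics/t1.png",cv2.cvtColor(bot.camera("top")[140:260,190:345],cv2.COLOR_RGB2BGR).repeat(4,0).repeat(4,1))
E
```

```text
[0.4 0.3 0.7] [582.07536205  -8.94843307 163.74979209]
12.039619617515221 [-1.1  2.2  2.3] [0.76 0.11 0.11]
0.35 5.725 [1.1 0.9 1. ] [ 0.28 -0.49  0.09] 11.803565331297554
0.7 6.15 [ 2.  -1.8 -0.3] [-0.46 -1.16  0.09] 11.759050606937205
1.05 6.575 [ 3.4 -3.  -2. ] [-0.99 -1.73  0.05] 11.59904956026331
1.36 6.975 [ 5.3 -2.9 -2.8] [-1.16 -2.08  0.06] 11.792656179063858
```

```bash
python3 - <<'E'
from h import *
bot.pause(.2)
ps=.128+np.pi+1.36;C=np.array([581.5,-9,163.]);H=M([70,0,155])
ax=RM.apply([0,1,0])
for th in(.02,.04,.06,.075,.09):
    Q=R.from_rotvec(ax*th);p=H+Q.apply(C-H);q=(Q*R.from_quat(qd(ps))).as_quat()
    bot.line_to(p,25,q);s=bot.read_state();print(th,s["t"],F(),(s["tcp_pos"]-p).round(1))
    if F()[2]<-16:break
bot.pause(.3);print(F())
bot.move_gripper(45);print(F())
p2=bot.read_state()["tcp_pos"]+[0,0,85]
bot.line_to(p2,150);s=bot.read_state();print(s["t"],s["joint_pos"].round(2))
E
```

```text
0.02 7.5167 [ 4.6 -2.8  1.7] [ 0.9 -0.4  0.6]
0.04 7.8083 [ 5.7 -4.3  2. ] [ 0.9 -0.4  0.5]
0.06 8.1 [ 5.3 -3.4  2.1] [ 0.9 -0.4  0.5]
0.075 8.3583 [ 4.4 -3.9  0.4] [ 0.9 -0.4  0.4]
0.09 8.6167 [ 4.4 -3.  -0. ] [ 0.9 -0.3  0.4]
[ 5.6 -4.1 -0.3]
[-0.7 -0.7 -0. ]
10.4 [ 0.31  0.24 -0.06 -0.02 -1.36 -0.38]
```

```bash
python3 - <<'E'
from h import *
a=cv2.cvtColor(bot.camera("scene"),cv2.COLOR_RGB2BGR);b=cv2.cvtColor(bot.camera("top"),cv2.COLOR_RGB2BGR)
f=lambda i:cv2.resize(i,None,fx=2.5,fy=2.5,interpolation=2)
cv2.imwrite("pics/d.png",cv2.convertScaleAbs(np.hstack([f(a[130:290,190:345]),f(b[110:270,190:345])]),alpha=1.3))
E
```

```text
(no output)
```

View pics/d.png

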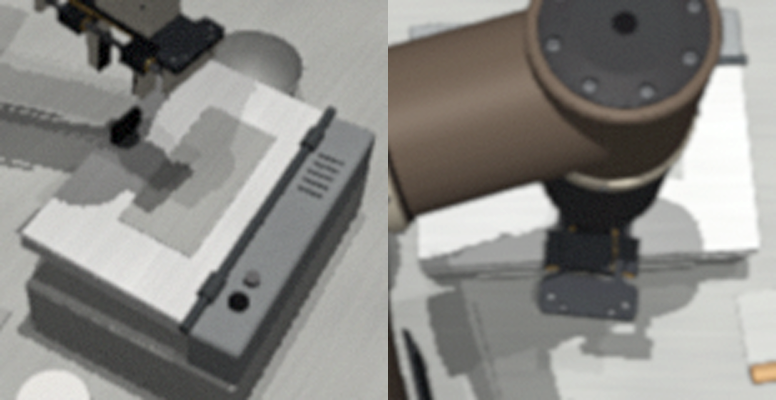

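```bash
cat >> h.py <<'E'
def qf2(tilt,yaw=0,sgn=-1):
    return (R.from_euler('z',yaw)*R.from_quat(qf(tilt,sgn))).as_quat()
E
python3 - <<'E'
from h import *
fr=proj("scene",[M([70,0,155]+R.from_rotvec([0,t,0]).apply([-200,-170,0])) for t in(.0,.06,.09,.11)]);print(fr.round(1).tolist(), "seen",190+22/2.5,130+238/2.5)
def tp(th,y,inset,tilt,gap=3): return hem(th,y)+[inset,0,-(inset*np.tan(tilt)+9.5/np.cos(tilt)+gap)]
for yw in(-.5,-.25,0,.25,.5):
  for t in(.3,.4,.5,.6,.7):
    o=[]
    for a in [(.09,14,-60),(.09,14,18),(.09,60,18),(.09,105,18),(.3,90,18),(.6,90,18),(.95,90,18)]:
        q=bot.solve_ik(M(tp(a[0],a[1],a[2] if a[2]>0 else 18,t)+[a[2]-18 if a[2]<0 else 0,0,0]),qf2(t,yw));o.append('-' if q is None else "%.1f/%.1f/%.1f"%(q[3],q[4],q[5]))
    print(yw,t,o)
E
```

```text
[[198.4, 227.4], [198.0, 224.6], [197.8, 223.2], [197.8, 222.3]] seen 198.8 225.2
-0.5 0.3 ['-', '-', '-', '-', '-', '-', '-']
-0.5 0.4 ['-', '-', '-', '-', '-', '-', '-']
-0.5 0.5 ['-', '-', '-', '-', '-', '-', '-']
-0.5 0.6 ['-', '-', '-', '-', '-', '-', '-']
-0.5 0.7 ['-', '-', '-', '-', '-', '-', '1.7/-0.6/-0.8']
-0.25 0.3 ['-', '-', '-', '-', '-', '-', '-']
-0.25 0.4 ['-', '-', '-', '-', '-', '-', '-']
-0.25 0.5 ['-', '-', '-', '-', '-', '-', '-']
-0.25 0.6 ['-', '-2.7/-0.6/-1.7', '-', '-', '-', '-', '-']
-0.25 0.7 ['-2.3/-0.2/-2.2', '-2.6/-0.3/-1.9', '-2.9/-0.4/-1.7', '-', '-', '-', '-']
0 0.3 ['-', '-', '-', '-', '-', '-2.5/-0.8/-1.9', '-2.4/-0.5/-2.1']
0 0.4 ['-', '-2.3/-1.0/-1.7', '-', '-', '-2.5/-0.9/-1.8', '-2.4/-0.5/-2.1', '-2.1/-0.2/-2.5']
0 0.5 ['-2.1/-0.8/-2.0', '-2.2/-0.7/-2.0', '-2.4/-0.8/-1.8', '-', '-2.4/-0.6/-2.0', '-2.1/-0.2/-2.6', '-']
0 0.6 ['-2.0/-0.5/-2.4', '-2.1/-0.4/-2.3', '-2.3/-0.5/-2.1', '-2.5/-0.5/-1.9', '-2.1/-0.2/-2.5', '-', '-']
0 0.7 ['-', '-', '-', '-2.1/-0.1/-2.5', '-', '-', '-']
0.25 0.3 ['-1.9/-1.2/-1.7', '-2.0/-1.1/-1.8', '-2.1/-1.2/-1.7', '-2.
[... 440 characters left out ...]
5 0.7 ['-1.4/-0.4/-2.9', '-1.4/-0.4/-3.0', '-', '-', '-', '-', '-']
0.5 0.3 ['-1.6/-1.2/-2.0', '-1.7/-1.2/-2.1', '-1.8/-1.1/-2.0', '-1.9/-1.1/-2.0', '-1.8/-1.1/-2.2', '-1.7/-1.0/-2.4', '-1.6/-0.9/-2.7']
0.5 0.4 ['-1.6/-1.1/-2.2', '-1.6/-1.0/-2.3', '-1.7/-1.0/-2.2', '-1.8/-1.0/-2.1', '-1.7/-0.9/-2.4', '-1.6/-0.8/-2.6', '-1.5/-0.7/-2.9']
0.5 0.5 ['-1.5/-1.0/-2.4', '-1.6/-0.9/-2.4', '-1.6/-0.8/-2.4', '-1.7/-0.8/-2.4', '-1.6/-0.8/-2.6', '-1.4/-0.7/-2.9', '-']
0.5 0.6 ['-1.4/-0.8/-2.6', '-1.4/-0.8/-2.7', '-1.5/-0.7/-2.6', '-1.6/-0.6/-2.6', '-1.4/-0.6/-2.9', '-', '-1.0/-0.5/2.8']
0.5 0.7 ['-1.3/-0.7/-2.8', '-1.3/-0.6/-2.9', '-1.3/-0.6/-2.9', '-1.3/-0.5/-3.0', '-', '-0.9/-0.4/2.7', '-0.7/-0.4/2.5']
```

```bash
cat >> h.py <<'E'
T,YW=.3,.25;QF=qf2(T,YW)
def tp(th,y,inset,gap): return hem(th,y)+[inset,0,-(inset*np.tan(T)+9.5/np.cos(T)+gap)]
E
python3 - <<'E'
from h import *
a=cv2.imread("pics/scene0.png");b=cv2.cvtColor(bot.camera("scene"),cv2.COLOR_RGB2BGR)
up=lambda i:cv2.resize(i,None,fx=8,fy=8,interpolation=2)
t=up(a[222:234,194:210]);r=cv2.matchTemplate(up(b[212:244,186:218]),t,cv2.TM_CCOEFF_NORMED);_,m,_,l=cv2.minMaxLoc(r);print(m,l[0]/8-8,l[1]/8-10)
bot.move_gripper(0,20)
p=M(tp(.08,15,-90,12));
s=bot.read_state();print(s["joint_pos"].round(2))
hi=p.copy();hi[2]=330;hi[0]-=40
for P in(hi,p):
    q=bot.solve_ik(P,QF);print(P.round(),None if q is None else np.round(q,2))
E
```

```text
0.9547059535980225 -0.625 -3.75
[ 0.31  0.24 -0.06 -0.02 -1.36 -0.38]
[431.  -2. 330.] [ 0.22 -0.64 -0.86 -0.82 -0.12  2.42]
[471.  -2. 147.] [-0.96  0.39 -0.92 -1.78 -1.21 -1.83]
```

```bash
python3 - <<'E'
from h import *
s=bot.read_state();bot.line_to([480,0,330],250)
p=M(tp(.08,15,-90,12))
for dx,dz in((0,90),(0,60),(-30,60),(0,30)):
    P=p+[dx,0,dz];q=bot.solve_ik(P,QF);print(dx,dz,None if q is None else np.round(q,2))
    if q is not None and q[3]<-1.3 and q[5]<0:
        c=np.array(q);break
else: c=np.array(bot.solve_ik(p,QF))
cur=bot.read_state()["joint_pos"];print(cur.round(2),c.round(2))
for f in(.33,.66,1):
    bot.move_joints(cur+(c-cur)*f);s=bot.read_state();print(s["t"],s["tcp_pos"].round(),F())
bot.line_to(p,100);print(bot.read_state()["tcp_pos"].round(1),p.round(1),F())
cv2.imwrite("pics/e.png",cv2.cvtColor(bot.camera("scene"),cv2.COLOR_RGB2BGR))
E
```

```text
0 90 [-0.8  -0.09 -0.81 -1.64 -1.03 -2.47]
[ 0.39  0.04 -0.15 -0.03 -1.46 -0.46] [-0.8  -0.09 -0.81 -1.64 -1.03 -2.47]
12.775 [371.  29. 216.] [ 1.4 -0.1  0.9]
13.45 [385.  78. 203.] [ 0.8 -0.8  0.1]
14.1417 [471.  -2. 237.] [-0.1  0.   0.8]
[471.4  -1.6 147. ] [471.2  -1.9 146.9] [ 0.2 -0.2  0.8]
```

View pics/e.png

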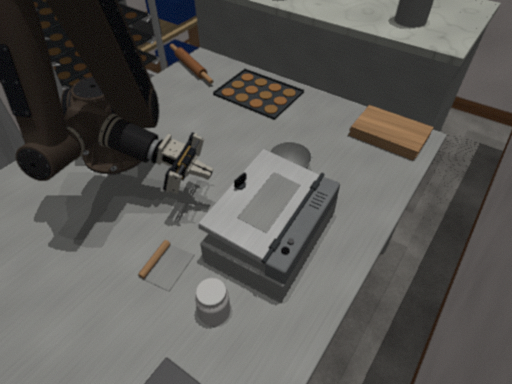

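```bash
cat >> h.py <<'E'
def at(y,inset,gap,th=.085):
    p=tp(th,y,18,gap);p[0]+=inset-18;return M(p)
E
python3 - <<'E'
from h import *
bot.line_to(at(15,-25,10),100);F0=F();print("F0",F0)
ok=True
for i in range(-20,19,4):
    bot.line_to(at(15,i,10),40);f=F()-F0
    if np.abs(f).max()>3: print("contact",i,f);ok=False;bot.line_to(at(15,i-5,10),40);break
print(ok,F()-F0,bot.read_state()["t"])
if ok:
    for g in np.arange(9,-8,-1.):
        bot.line_to(at(15,18,g),20);f=F()-F0
        if f[2]<-1.2:break
    print("gap",g,f,bot.read_state()["tcp_pos"].round(1),at(15,18,g).round(1),bot.read_state()["t"])
E
```

```text
F0 [ 0.1 -0.3 -0.6]
True [ 0.3 -0.2  0.7] 18.6333
gap 1.0 [-0.2  0.8 -1.5] [578.9   5.  125.3] [578.9   5.1 125.4] 20.8917
```

```bash
python3 - <<'E'
from h import *
bot.line_to(at(15,18,5),30);bot.pause(.1);F0=F();print("F0",F0)
for y in range(17,112,2):
    bot.line_to(at(y,18,5),30);f=F()-F0
    if f[1]<-2 or np.abs(f).max()>5:break
print("contact y",y,f,bot.read_state()["t"])
yc=y
if f[1]<-2:
  for y in np.arange(yc+1,yc+15,1.):
    bot.line_to(at(y,18,5),20);f=F()-F0;print(y,f)
    if f[1]<-10.6 or np.abs(f).max()>16:break
print(bot.read_state()["tcp_pos"].round(1),at(y,18,5).round(1),bot.read_state()["t"])
E
```

```text
F0 [-0.5 -0.9 -0.7]
contact y 51 [-0.1 -3.1  0.9] 25.775
52.0 [-2.4 -5.5  1.4]
53.0 [-2.7 -4.9  0.8]
54.0 [-3.2 -6.3  1.1]
55.0 [-3.6 -7.   1.4]
56.0 [-2.5 -6.7  1.4]
57.0 [-3.5 -6.8  1.4]
58.0 [-3.4 -7.6  1.9]
59.0 [-2.6 -7.3  1.2]
60.0 [-2.8 -8.2  2.3]
61.0 [-4.3 -8.5  2. ]
62.0 [-4.6 -8.7  2.1]
63.0 [-5.3 -9.4  0.5]
64.0 [-5.5 -9.5  1. ]
65.0 [ -6.2 -10.5   1.4]
[576.4  53.3 121.2] [575.7  55.  121.4] 29.275
```

```bash
python3 - <<'E'
from h import *
F0=np.array([-.5,-.9,-.7]);ok=True
bot.line_to(at(66,18,5),20);print(F()-F0)
bot.line_to(at(66,18,1.5),20);print("touch",F()-F0)
for th in np.arange(.085,.26,.0125):
    bot.line_to(at(66,18,0.5,th),25);f=F()-F0;print(round(th,3),f)
    if f[2]<-12 or f[1]<-15 or f[1]>-3.5 and th<.18: ok=False;print("stop");break
print(ok,bot.read_state()["t"])
E
```

```text
[-6.3 -9.9  0.8]
touch [ -5.8 -10.8  -1.1]
0.085 [ -5.5 -11.1  -2.5]
0.098 [ -6.4 -11.5  -1.9]
0.11 [ -5.6 -11.   -2.1]
0.122 [ -6.5 -11.5  -1.7]
0.135 [ -6.8 -11.   -1.3]
0.148 [ -6.2 -11.6  -1.8]
0.16 [ -5.5 -11.2  -1.8]
0.172 [ -5.8 -11.5  -1.4]
0.185 [ -5.7 -10.9  -1.1]
0.197 [ -5.9 -11.2  -1.4]
0.21 [ -6.8 -10.6  -0.8]
0.222 [ -7.1 -11.7   0.4]
0.235 [ -5.3 -10.8  -1.8]
0.248 [ -5.8 -11.4  -1.2]
True 33.35
```

```bash
python3 - <<'E'
from h import *
bot.line_to(at(44,18,1,.248),40);print(F())
for th in np.arange(.29,.971,.04):
    bot.line_to(at(44,18,1,th),45);f=F()
    if np.abs(f).max()>12:print("stop",th,f);break
print(th,f,bot.read_state()["t"],bot.read_state()["joint_pos"].round(2))
bot.pause(.2)
bot.line_to(at(44,18,8,th),30);bot.line_to(at(44,-80,8,th),100);print(F(),bot.read_state()["t"])
cv2.imwrite("pics/g.png",cv2.cvtColor(np.hstack([bot.camera("scene")[100:300,130:380],bot.camera("top")[60:260,140:390]]),cv2.COLOR_RGB2BGR).repeat(1,0))
E
```

```text
[ 0.6 -0.4 -0.5]
0.9699999999999998 [ 0.7  0.4 -0.9] 39.9083 [-0.38  0.01 -0.54 -1.79 -0.68 -2.62]
[ 1.2 -1.2 -1.1] 41.625
```

View pics/g.png

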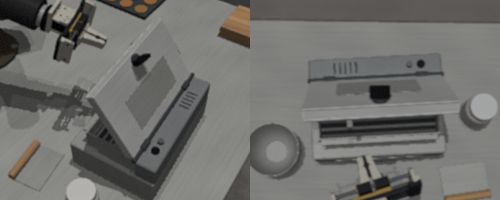

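```bash
python3 - <<'E'
from h import *
print(proj("scene",[M([70,0,155]+R.from_rotvec([0,t,0]).apply([-200,-170,0])) for t in(.7,.785,.9,.97)]).round())
print(F(),np.abs(bot.read_state()["qvel"]).max());bot.pause(.3);bot.close_job()
E
```

```text
[[208. 202.]
 [212. 200.]
 [218. 199.]
 [222. 198.]]
[ 0.  -0.6  0. ] 0.004172058615974729
the job is handed in; nothing more can be done
```

The crumb mill's lid is open and standing by itself at about 0.9 to 0.97 rad, above the 0.785 rad needed. I handed the job in about 42 s into the 69 s allowed; no verdict is reported.

- **Latch:** I gripped the wing latch and turned it by 1.36 rad, to an estimated 1.42 rad, with the lid still down. I did not measure the final angle separately. A picture showed the bar turned about a quarter turn, and the lid then lifted freely.
- **Lid to the catch:** I raised the lid by the latch to about 0.09 rad and let go, just short of the catch's stop at about 0.11 rad. By eye the picture first suggested only 0.06 rad. A template match gave 0.08 to 0.09 rad, and touching the hem from below agreed to 1 mm.
- **Catch:** I felt along under the left half and met the tab with the tool at about y = 51 mm (tool centre). I pushed it about 13 mm left, and the total side force never rose above about 14 N.
- **Past the hook:** The lid passed the hook with only about 2 N of lift. I then let the tab go back gently and lifted the lid by its hem.
- **Last checks:** The final picture shows the lid up, the gripper about 80 mm in front of the hem and the wrist force near zero. The lid's front corner matches about 0.9 rad by its column; its row sits 3 to 4 pixels off the model. In the views I took, the bowl, tub and scraper looked undisturbed; I did not measure their positions.

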